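# Film which pole cap goes in next

## Task

Start the bench camera's recording by pressing the larger button on the grey control box fully down and letting it go. Then show which pole cap goes into the magnet next: point at the tapered cap with the fingertips close above the middle of its top (one to four centimetres), not touching it, for at least two seconds; do not touch any cap, hover low over the other two caps, press the small button or disturb anything else. Finally press the larger button fully once more to stop the recording, and move clear of it.

Things in the scene. Friction and masses are not known exactly. Their poses are not given: they have to be found in the camera images.
- plate: Flat black rubber-faced inspection plate fixed to the bench, 90 x 240 x 10 mm; the three pole caps stand on it in a row along its long (own y) axis, 78 mm apart. Origin: centre of its underside, on the bench; z up.
- control_box: Grey camera control box fixed to the bench, 100 x 150 mm and 40 mm high, a black strip and two round grey buttons in black housings on its top. Origin: centre of its underside; z up. Larger button at own (8, 35) mm, small one at (8, -38) mm.
- tapered_cap: Tapered steel pole cap standing loose on the plate, wide end down: 44 mm diameter for the lowest 10 mm, then a cone narrowing to a 14 mm flat top; 40 mm high. Which place in the row it takes varies. Origin: centre of its underside.
- tapered_cap_top (a point): Centre of the tapered cap's flat top, 40 mm above its underside; z up.
- plain_cap: Plain straight cylindrical steel pole cap, 44 mm diameter, 40 mm high, loose on the plate. Origin: centre of its underside.
- plain_cap_top (a point): Centre of the plain cap's top; z up.
- stepped_cap: Stepped steel pole cap, loose on the plate: 44 mm diameter foot 16 mm high, then a straight 22 mm diameter nose; 40 mm high in all. Origin: centre of its underside.
- stepped_cap_top (a point): Centre of the stepped cap's top; z up.
- large_button (a joint): Travel of the larger button in m: 0 up, 0.006 fully down; sprung, about 5 N holds it fully down and it comes up when let go.
- large_button_top (a point): Centre of the larger button's top face (36 mm diameter); moves with the button, which is pressed straight down.
- small_button (a joint): Travel of the small button in m: 0 up, 0.006 fully down; to be left alone.
- small_button_top (a point): Centre of the small button's top face (18 mm diameter), 73 mm from the larger one.
- square_tube: Bystander: short piece of black square tube standing open end up, 80 x 80 mm, 55 mm high, beyond the work. Origin: centre of its underside.
- screwdriver: Bystander: screwdriver lying on the bench between the robot and the work. Origin: under its middle, handle towards own -x.
- positioner: Bystander: small black micropositioner with steel knobs, 70 x 100 mm, 60 mm high, beyond the work. Origin: centre of its underside.
Things that resemble listed ones, but are neither listed nor needed, are in the scene too. Leave any blue or green look-alike of the tapered_cap alone. Leave any orange or turquoise look-alike of the control_box alone.

How it is judged:
On the way, in this order (a step that is already met when the one before it is completed fails the run):
1. the larger button is pressed fully down (over 4.5 mm) (value of joint large_button above 0.0045 m), for 0.05 s.
2. with the button up again, the tool point stays over the tapered cap for 2 s: within 18 mm of its axis, 20 to 65 mm above its top, not touching it (value of joint large_button below 0.001 m and horizontal distance between the grasp point and tapered_cap_top below 0.018 m and z of the grasp point in the frame of tapered_cap_top between 0.02 and 0.065 m), for 2 s.
3. the larger button is pressed fully down again (over 4.5 mm) (value of joint large_button above 0.0045 m), for 0.05 s.
At the end, for the whole second after the job is handed in: Both buttons are up, the three caps stand upright at rest within 6 mm of where they began, and the bystanders are within 12 mm of where they began (value of joint each of large_button, small_button below 0.001 m and distance of each of tapered_cap, plain_cap, stepped_cap from where it was at the start of the episode below 0.006 m and angle between each of tapered_cap, plain_cap, stepped_cap's own z axis and vertical below 0.08 rad and linear speed of each of tapered_cap, plain_cap, stepped_cap below 0.01 m/s and distance of each of square_tube, screwdriver, positioner from where it was at the start of the episode below 0.012 m); the robot touches nothing.
It fails at once if the robot touches a pole cap (contact force between any of the fingers, the arm and tapered_cap above 0.3 N or contact force between any of the fingers, the arm and plain_cap above 0.3 N or contact force between any of the fingers, the arm and stepped_cap above 0.3 N).
It fails at once if a pole cap is lifted, pushed or knocked (over 8 mm) (distance of any of tapered_cap, plain_cap, stepped_cap from where it was at the start of the episode above 0.008 m).
It fails at once if the tool points at one of the other caps (within 18 mm of its axis, less than 65 mm above its top) ((horizontal distance between the grasp point and plain_cap_top below 0.018 m and z of the grasp point in the frame of plain_cap_top below 0.065 m) or (horizontal distance between the grasp point and stepped_cap_top below 0.018 m and z of the grasp point in the frame of stepped_cap_top below 0.065 m)).
It fails at once if the small button is pressed (over 2 mm) (value of joint small_button above 0.002 m).
It fails at once if a bystander (square tube, screwdriver, positioner) is disturbed (over 15 mm) (distance of any of square_tube, screwdriver, positioner from where it was at the start of the episode above 0.015 m).
It also fails if it takes over 51 s, if anything falls off the work surface, if the arm or the gripper's body presses on something with over 40 N, if the wrist force passes 120 N, or if a joint passes its speed limit or range.

## Robot

A 6-joint arm with a two-finger parallel gripper is mounted at the origin on the work surface. World frame = base frame: x ahead of the robot, y to its left, z up, the work surface at z = 0. Lengths are in m, angles in rad, forces in N, time in s.
With the tool pointing down it reaches from about 0.35 to 0.775 m from the base axis. Payload 5.5 kg.
Tool frame: the origin (TCP) lies between the finger pads, 19 mm behind the fingertips; this is the grasp point; z points along the fingers, y is the line along which they close (so a half turn about z gives the same grasp; the last joint's range is limited). The gripper opens to 85 mm and grips with 20 to 120 N. Pads are 22 mm wide; open, the fingers measure 114 mm over their backs; the gripper's body (76 mm by 85 mm) begins 54 mm behind the grasp point. The pads swing forward as they close: fully open they stand 13 mm farther back than shut.
Start: joints at [1.194, 0.313, 0.046, 1.304, 0, 1.431], TCP at [0.135, 0.559, 0.25] pointing down, gripper open.
Joint ranges: [-2.76, 2.76], [-0.86, 1.69], [-1.03, 1.26], [-2.2, 2.34], [-1.47, 1.5], [-3.14, 3.14]. Speed limits (rad/s): [2.57, 2.57, 3.14, 3.14, 3.14, 3.14].

## Interface

Orientations are given as [roll, pitch, yaw] about the fixed x, y, z axes, in that order (R = Rz(yaw) Ry(pitch) Rx(roll)).
In Python, from plant import sensors, eyes, workorder, finder gives the robot as it stands. The module is installed in compiled form; this text tells all that it offers.
- The arm moves only by the shell command python3 -m handwheel 'ROWS' [FORCE]. ROWS is JSON, a list that holds one entry, the list of rows, each a list of 7 numbers: the shift along the world's x, y, z as a fraction of full scale, then the turn, a rotation vector about the world's x, y, z as a fraction of full scale, then the closure, from 0 (fully open) to 1 (shut). In form: [[[dx, dy, dz, wx, wy, wz, hand], ...]]. A call has 1 to 8 rows; each row shifts and turns the commanded pose from where the row before left it; what a row does not reach is not made up. Full scale, the value 1, is 0.025 m for a shift and pi/4 rad for a turn. A row lasts 1/12 s, in which the tool goes at most 41.7 mm and 7.16 degrees, less where a joint would pass 70% of its speed; a pose out of reach is approached as far as the arm can. A call with a number of a shift or a turn outside -1 to 1 is refused whole. A call with a gripper value outside its range is refused whole. The fingers move at their own pace and stop on an object; FORCE is the grip in N (left out, the last holds). Time passes only in rows, so rows that do not move let the fingers close. It gives the time, the measured TCP pose, the force, the opening and the grip force at its end, in the units of the state.
- sensors.sense(): the state, without advancing time (a new reading comes with each control period).
- eyes.capture(name): name is "scene" or "top"; returns a dict with "frame" (400x640x3 uint8, red, green, blue), "z_map" (400x640 float32, m along the optical axis (not along the pixel's ray), 0 where there is no reading), "intrinsics" (3x3 intrinsics, pixels), "xyz" and "orientation" of the camera in the world. Camera axes: x right, y down, z forward; pixel columns grow to the right and rows downward; lengths in m; the calibration is good to about 2 mm. A picture is of the moment at which its call begins.
- workorder.hand_in(): hands the job in; it is judged then, once.
Trained networks look in a picture, given as the dict that the camera call returned (one of the last four; its "shot" number tells which), for a name from the list of things; names that differ only in an ending like _2 or _b are one class to them, and where a whole thing is asked for, a point or a joint stands for the part that bears it (a point fixed in the world has none). Each returns a list of dicts, best first, with "confidence" (0 to 1); they miss things now and then, are a little off and sometimes report something else, mostly with a low value. They report only what shows in the picture. A call takes as long as a camera call. They do not tell look-alikes from the thing itself.
- finder.outline_of(picture, thing): "mask" (400x640 bool, what is visible of it) and "centre" ([column, row] in pixels, amid what is visible of it).
The state is a dict: "clock": time; "joint_positions": joint angles; "qvel": joint speeds; "effort": joint torques, N m; "tcp_pos": TCP position; "tcp_rot": TCP orientation; "force": force on the tool from outside, world axes, zero at the start; "moment": the same for the moment, N m; "opening": finger opening in m; "finger_force": force on a finger pad.
Only numpy, scipy, OpenCV 4.12 (cv2) and the standard library are available. Lean on these libraries where they do the work, as an engineer would, in place of code of your own. Each camera call takes 0.05 s, during which the arm holds its last target. There are 200 camera calls.

## Working session

There is one attempt and no reset: what is moved stays moved. The work goes in short steps, Python scripts to look and compute and a shell command to move; the robot and the scene stay as the last step left them, time stands still between calls to the robot, and variables do not carry over. Pictures are saved under pics/ and viewed, at most 10 in all, crops included, and the job is handed in when it is done.

```bash
mkdir -p pics; cat > h.py <<'E'
import numpy as np,cv2
from scipy.spatial.transform import Rotation as R
from plant import sensors,eyes,workorder,finder
def cloud(p):
    K=np.array(p["intrinsics"]);z=p["z_map"];v,u=np.mgrid[:400,:640]
    c=np.stack([(u-K[0,2])/K[0,0]*z,(v-K[1,2])/K[1,1]*z,z],-1)
    o=np.array(p["orientation"]);r=R.from_euler('xyz',o).as_matrix() if o.shape==(3,) else (o if o.shape==(3,3) else R.from_quat(o).as_matrix())
    w=c@r.T+np.array(p["xyz"]);w[z==0]=np.nan
    return w
E
python3 - <<'E'
from h import *
s=sensors.sense();print({k:np.round(v,3) for k,v in s.items()})
for n in("scene","top"):
    p=eyes.capture(n);print(n,p["xyz"],p["orientation"])
    cv2.imwrite(f"pics/{n}.png",p["frame"][...,::-1]);w=cloud(p)
    for t in("tapered_cap","plain_cap","stepped_cap","control_box","large_button","plate","screwdriver","square_tube","positioner"):
        for d in finder.outline_of(p,t):
            m=d["mask"];q=w[m];q=q[~np.isnan(q[:,0])]
            print(t,round(d["confidence"],2),np.round(d["centre"]),np.round(np.median(q,0),3),np.round(np.percentile(q,[3,97],axis=0),3).tolist(), p["frame"][m].mean(0).round())
E
```

```text
{'clock': np.float64(0.0), 'joint_positions': array([1.194, 0.314, 0.045, 1.304, 0.   , 1.431]), 'qvel': array([-0.   , -0.001,  0.001,  0.002, -0.001,  0.001]), 'effort': array([-1.0000e-03, -4.8062e+01,  2.9854e+01,  2.0000e-02, -0.0000e+00,
        0.0000e+00]), 'tcp_pos': array([0.135, 0.559, 0.249]), 'tcp_rot': array([-3.14 , -0.   ,  2.905]), 'force': array([ 0.026,  0.062, -0.013]), 'moment': array([-0.005, -0.005, -0.016]), 'finger_force': np.float64(0.0), 'opening': np.float64(0.085)}
scene [ 0.99249852 -0.50779092  0.72348491] [-2.35806421  0.01719463  0.68216882]
tapered_cap 0.95 [206. 294.] [ 0.553 -0.297  0.03 ] [[0.534, -0.313, 0.011], [0.564, -0.276, 0.05]] [87. 84. 76.]
tapered_cap 0.69 [261. 322.] [ 0.663 -0.275  0.021] [[0.645, -0.289, 0.002], [0.676, -0.253, 0.041]] [ 26.  55. 102.]
tapered_cap 0.6 [163. 339.] [ 0.547 -0.403  0.02 ] [[0.531, -0.419, 0.001], [0.558, -0.382, 0.04]] [24. 86. 36.]
tapered_cap 0.22 [231. 263.] [ 0.53  -0.224  0.048] [[0.504, -0.24, 0.013], [0.543, -0.202, 0.052]] [98. 95. 86.]
plain_cap 0.94 [231. 265.] [ 0.53  -0.223  0.048] [[0.502, -
[... 2337 characters left out ...]
.652, 0.445, 0.064]] [31. 66. 60.]
large_button 0.61 [216. 276.] [0.375 0.267 0.063] [[0.36, 0.251, 0.055], [0.391, 0.283, 0.069]] [61. 62. 55.]
large_button 0.54 [244. 202.] [0.568 0.191 0.063] [[0.552, 0.176, 0.057], [0.585, 0.207, 0.069]] [59. 61. 55.]
plate 0.7 [389. 210.] [ 0.527 -0.208  0.012] [[0.473, -0.328, 0.006], [0.58, -0.108, 0.018]] [25. 25. 24.]
screwdriver 0.8 [352. 270.] [ 0.379 -0.089  0.025] [[0.365, -0.132, 0.017], [0.391, -0.037, 0.031]] [83. 30. 28.]
square_tube 0.65 [272. 125.] [0.766 0.111 0.048] [[0.713, 0.068, 0.005], [0.804, 0.155, 0.062]] [29. 30. 29.]
positioner 0.62 [395. 134.] [ 0.752 -0.216  0.039] [[0.721, -0.269, 0.008], [0.788, -0.174, 0.062]] [39. 40. 37.]
```

View pics/scene.png

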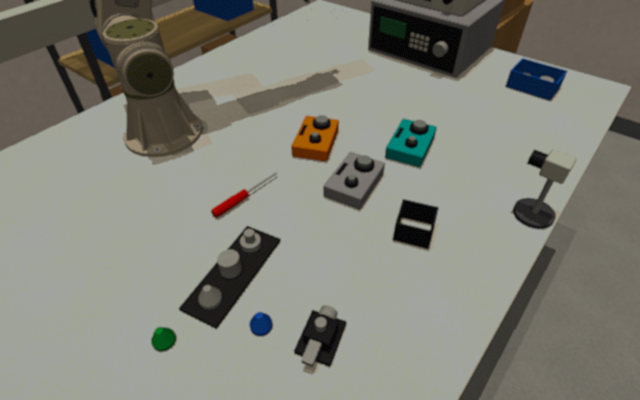

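View pics/top.png

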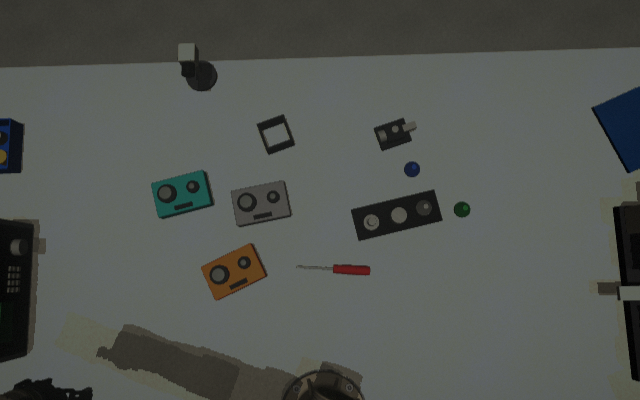

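```bash
python3 - <<'E'
from h import *
for n in("scene","top"):
    p=eyes.capture(n);w=cloud(p)
    # large button top on grey box
    def show(l,m):
        q=w[m];print(n,l,m.sum(),q.mean(0).round(4),((q.min(0)+q.max(0))/2).round(4),np.ptp(q,0).round(3))
    b=np.hypot(w[...,0]-.57,w[...,1]-.19)<.035
    show("btn",b&(w[...,2]>.057))
    b=np.hypot(w[...,0]-.58,w[...,1]-.115)<.03
    show("small",b&(w[...,2]>.05))
    b=np.hypot(w[...,0]-.54,w[...,1]+.29)<.035
    show("tap top",b&(w[...,2]>.046)); show("tap all",b&(w[...,2]>.016))
    b=np.hypot(w[...,0]-.523,w[...,1]+.22)<.032
    show("plain top",b&(w[...,2]>.044))
    b=np.hypot(w[...,0]-.506,w[...,1]+.146)<.032
    show("stepped top",b&(w[...,2]>.044))
E
```

```text
scene btn 125 [0.5706 0.1902 0.061 ] [0.5703 0.1919 0.0605] [0.035 0.035 0.007]
scene small 104 [0.5837 0.1178 0.0552] [0.5823 0.1178 0.0573] [0.032 0.033 0.015]
scene tap top 63 [ 0.5453 -0.2933  0.0489] [ 0.5447 -0.2929  0.049 ] [0.018 0.017 0.006]
scene tap all 393 [ 0.5514 -0.2962  0.0331] [ 0.5464 -0.2931  0.0339] [0.039 0.042 0.036]
scene plain top 326 [ 0.5233 -0.22    0.0495] [ 0.522  -0.2192  0.0485] [0.044 0.043 0.009]
scene stepped top 80 [ 0.5081 -0.1466  0.0491] [ 0.5066 -0.1459  0.0482] [0.023 0.02  0.008]
top btn 157 [0.5683 0.1912 0.063 ] [0.569  0.191  0.0641] [0.044 0.046 0.014]
top small 112 [0.5807 0.1201 0.0569] [0.5817 0.1208 0.0589] [0.033 0.03  0.017]
top tap top 40 [ 0.5431 -0.2926  0.051 ] [ 0.5441 -0.2927  0.0517] [0.019 0.019 0.011]
top tap all 230 [ 0.5412 -0.2893  0.0332] [ 0.5399 -0.2896  0.0367] [0.065 0.066 0.041]
top plain top 208 [ 0.5211 -0.2182  0.0518] [ 0.5209 -0.2177  0.052 ] [0.041 0.043 0.015]
top stepped top 52 [ 0.5067 -0.145   0.0516] [ 0.5069 -0.145   0.0503] [0.02  0.019 0.012]
```

The scene view shows the grey box at about (354,179), with its large button at (364,163). The orange and turquoise boxes are on either side. The steel row runs tapered (208,296), plain (228,263), stepped (250,240). The top view agrees, with the large button at (246,202) and the tapered cap at (424,208). In the world frame, the button top is about (0.5695, 0.191, 0.062) and the tapered cap's top is about (0.544, -0.293, 0.050).

```bash
python3 -m handwheel '[[[0.9,-0.8,0,0,0,0,1],[0.9,-0.8,0,0,0,0,1],[0.9,-0.8,0,0,0,0,1],[0.9,-0.8,0,0,0,0,1],[0.9,-0.8,0,0,0,0,1],[0.9,-0.8,0,0,0,0,1],[0.9,-0.8,0,0,0,0,1],[0.9,-0.8,0,0,0,0,1]]]'; python3 -m handwheel '[[[0.9,-0.8,0,0,0,0,1],[0.9,-0.8,0,0,0,0,1],[0.9,-0.8,0,0,0,0,1],[0.9,-0.8,0,0,0,0,1],[0.9,-0.8,0,0,0,0,1],[0.9,-0.8,0,0,0,0,1],[0.9,-0.8,0,0,0,0,1],[0,0,0,0,0,0,1]]]'
```

```text
clock: 1.77
tcp_pos: [0.3158, 0.3979, 0.2502]
tcp_rot: [3.141, 0.0, 2.905]
force: [0.2, 0.2, 0.3]
opening: -0.0002
finger_force: 0.0
clock: 2.43
tcp_pos: [0.4762, 0.2559, 0.2498]
tcp_rot: [-3.141, 0.002, 2.9]
force: [0.7, 0.2, -0.4]
opening: 0.0002
finger_force: 0.0
```

```bash
python3 -m handwheel '[[[0.93,-0.65,0,0,0,0,1],[0.93,-0.65,0,0,0,0,1],[0.93,-0.65,-0.8,0,0,0,1],[0.93,-0.65,-0.9,0,0,0,1],[0,0,-0.9,0,0,0,1],[0,0,-0.9,0,0,0,1],[0,0,-0.9,0,0,0,1],[0,0,-0.5,0,0,0,1]]]'; python3 -m handwheel '[[[0,0,0,0,0,0,1],[0,0,0,0,0,0,1]]]'
```

```text
clock: 3.1
tcp_pos: [0.5639, 0.1938, 0.1246]
tcp_rot: [-3.14, -0.004, 2.904]
force: [-0.3, -1.5, -0.3]
opening: 0.0001
finger_force: 0.0
clock: 3.27
tcp_pos: [0.5646, 0.1942, 0.127]
tcp_rot: [-3.141, -0.002, 2.905]
force: [-0.8, 0.2, 0.7]
opening: -0.0001
finger_force: 0.0
```

```bash
python3 - <<'E'
from h import *
p=eyes.capture("scene");f=p["frame"][100:240,280:460]
cv2.imwrite("pics/press.png",cv2.resize(f,None,fx=4,fy=4,interpolation=2)[...,::-1])
print(sensors.sense()["tcp_pos"])
E
```

```text
[0.56551473 0.19434994 0.12815538]
```

View pics/press.png

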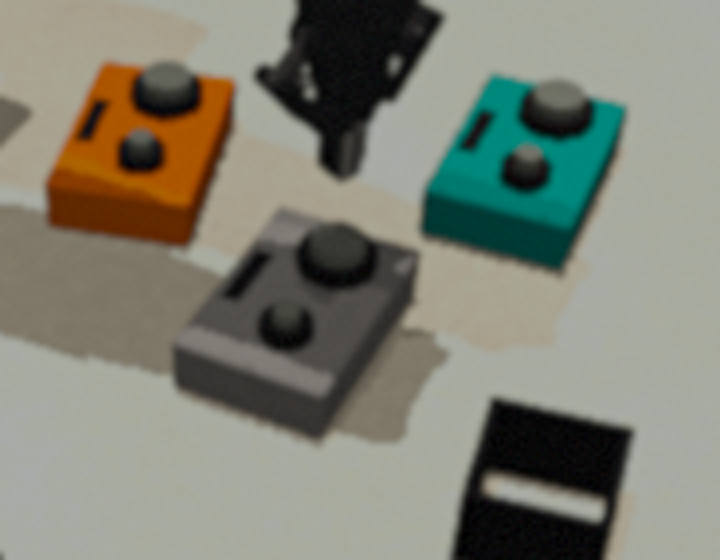

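The closed fingertips sit straight above the grey box's larger button: tip at about (342,175) in the crop, button at (338,252).

```bash
python3 -m handwheel '[[[0.2,-0.12,-0.5,0,0,0,1],[0,0,-0.5,0,0,0,1],[0,0,-0.4,0,0,0,1],[0,0,-0.2,0,0,0,1],[0,0,0,0,0,0,1],[0,0,0,0,0,0,1]]]'; python3 -m handwheel '[[[0,0,-0.15,0,0,0,1],[0,0,-0.15,0,0,0,1],[0,0,0,0,0,0,1],[0,0,0,0,0,0,1]]]'
```

```text
clock: 3.82
tcp_pos: [0.5704, 0.191, 0.0874]
tcp_rot: [-3.142, -0.0, 2.905]
force: [0.0, 0.1, 0.1]
opening: -0.0001
finger_force: 0.0
clock: 4.15
tcp_pos: [0.5708, 0.1911, 0.0804]
tcp_rot: [3.141, 0.001, 2.905]
force: [0.6, 0.8, 1.9]
opening: 0.0001
finger_force: 0.8
```

```bash
python3 -m handwheel '[[[0,0,-0.12,0,0,0,1],[0,0,-0.12,0,0,0,1],[0,0,0,0,0,0,1],[0,0,0,0,0,0,1]]]'
```

```text
clock: 4.48
tcp_pos: [0.5709, 0.1911, 0.0748]
tcp_rot: [3.141, 0.001, 2.905]
force: [-0.6, 0.9, 5.8]
opening: 0.0002
finger_force: 3.0
```

```bash
python3 -m handwheel '[[[0,0,-0.1,0,0,0,1],[0,0,0,0,0,0,1],[0,0,0,0,0,0,1]]]'
```

```text
clock: 4.73
tcp_pos: [0.571, 0.1911, 0.0745]
tcp_rot: [3.14, 0.003, 2.905]
force: [-5.4, -1.5, 19.6]
opening: 0.0003
finger_force: 9.8
```

Force rose from 5.8 to 19.6 N while height stayed put, so the button is fully down. I'll lift off and travel high to the tapered cap.

```bash
python3 -m handwheel '[[[0,0,0.8,0,0,0,1],[0,0,0.9,0,0,0,1],[0,0,0.9,0,0,0,1],[0,0,0.9,0,0,0,1],[0,0,0.9,0,0,0,1],[0,0,0.9,0,0,0,1],[0,0,0,0,0,0,1],[0,0,0,0,0,0,1]]]'; python3 -m handwheel '[[[0,-0.9,0,0,0,0,1],[0,-0.9,0,0,0,0,1],[0,-0.9,0,0,0,0,1],[0,-0.9,0,0,0,0,1],[0,-0.9,0,0,0,0,1],[0,-0.9,0,0,0,0,1],[0,-0.9,0,0,0,0,1],[0,-0.9,0,0,0,0,1]]]'; python3 -m handwheel '[[[0,-0.9,0,0,0,0,1],[0,-0.9,0,0,0,0,1],[0,-0.9,0,0,0,0,1],[0,-0.9,0,0,0,0,1],[0,-0.9,0,0,0,0,1],[0,-0.9,0,0,0,0,1],[0,-0.9,0,0,0,0,1],[0,-0.9,0,0,0,0,1]]]';  python3 -m handwheel '[[[-0.3,-0.9,0,0,0,0,1],[-0.3,-0.9,0,0,0,0,1],[-0.3,-0.9,0,0,0,0,1],[-0.2,-0.9,0,0,0,0,1],[0,-0.7,0,0,0,0,1],[0,0,0,0,0,0,1],[0,0,0,0,0,0,1],[0,0,0,0,0,0,1]]]'
```

```text
clock: 5.4
tcp_pos: [0.5712, 0.1911, 0.2052]
tcp_rot: [3.14, 0.003, 2.905]
force: [-0.3, -0.1, -1.0]
opening: -0.0001
finger_force: 0.0
clock: 6.07
tcp_pos: [0.5693, 0.01, 0.202]
tcp_rot: [-3.141, -0.003, 2.905]
force: [1.0, -0.5, 0.2]
opening: -0.0004
finger_force: 0.0
clock: 6.73
tcp_pos: [0.5694, -0.1697, 0.202]
tcp_rot: [3.141, -0.003, 2.905]
force: [0.9, 0.2, 0.9]
opening: 0.0003
finger_force: 0.0
clock: 7.4
tcp_pos: [0.5428, -0.2758, 0.2031]
tcp_rot: [3.14, -0.002, 2.905]
force: [0.0, -0.0, -0.4]
opening: -0.0002
finger_force: 0.0
```

```bash
python3 -m handwheel '[[[0.05,-0.68,0,0,0,0,1],[0,0,-0.6,0,0,0,1],[0,0,-0.6,0,0,0,1],[0,0,-0.6,0,0,0,1],[0,0,-0.6,0,0,0,1],[0,0,-0.6,0,0,0,1],[0,0,-0.3,0,0,0,1],[0,0,0,0,0,0,1]]]'; python3 - <<'E'
from h import *
print(sensors.sense()["tcp_pos"])
E
```

```text
clock: 8.07
tcp_pos: [0.5434, -0.2915, 0.1194]
tcp_rot: [3.14, -0.004, 2.906]
force: [0.3, -0.3, -0.8]
opening: 0.0
finger_force: 0.0
[ 0.54335048 -0.2914881   0.11939305]
```

```bash
python3 -m handwheel '[[[0.03,-0.04,-0.5,0,0,0,1],[0,0,-0.5,0,0,0,1],[0,0,0,0,0,0,1],[0,0,0,0,0,0,1],[0,0,0,0,0,0,1],[0,0,0,0,0,0,1],[0,0,0,0,0,0,1],[0,0,0,0,0,0,1]]]'; python3 - <<'E'
from h import *
p=eyes.capture("scene");f=p["frame"][220:360,130:310]
cv2.imwrite("pics/point.png",cv2.resize(f,None,fx=4,fy=4,interpolation=2)[...,::-1])
E
```

```text
clock: 8.73
tcp_pos: [0.5453, -0.2947, 0.0973]
tcp_rot: [-3.141, 0.001, 2.905]
force: [-0.2, -0.7, -0.2]
opening: -0.0001
finger_force: 0.0
```

View pics/point.png

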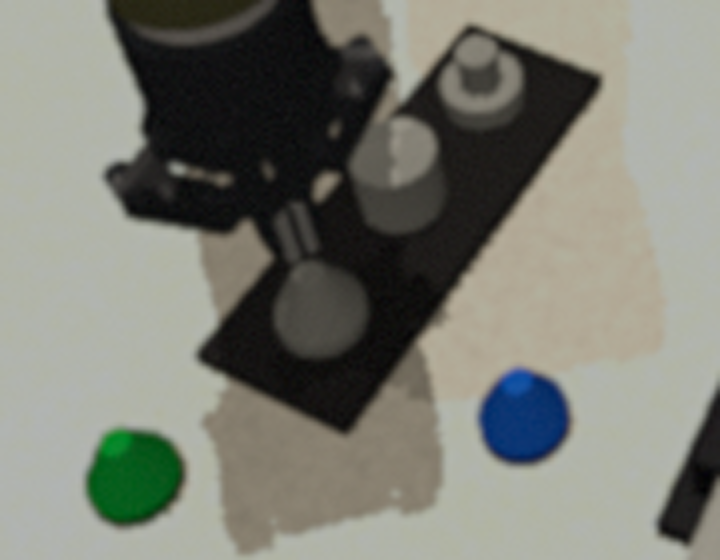

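The fingertips (crop 300,250) hang just above the tapered cap's top (about 315,270) without touching it. I'll hold for about 3 s.

```bash
for i in 1 2 3 4 5; do python3 -m handwheel '[[[0,0,0,0,0,0,1],[0,0,0,0,0,0,1],[0,0,0,0,0,0,1],[0,0,0,0,0,0,1],[0,0,0,0,0,0,1],[0,0,0,0,0,0,1],[0,0,0,0,0,0,1],[0,0,0,0,0,0,1]]]' | sed -n 1,2p; done
python3 -m handwheel '[[[0,0,0.8,0,0,0,1],[0,0,0.8,0,0,0,1],[0,0,0.8,0,0,0,1],[0,0,0.8,0,0,0,1],[0,0,0.8,0,0,0,1],[0,0,0.6,0,0,0,1],[0,0,0,0,0,0,1],[0,0,0,0,0,0,1]]]'; python3 -m handwheel '[[[0.3,0.9,0,0,0,0,1],[0.3,0.9,0,0,0,0,1],[0.3,0.9,0,0,0,0,1],[0.15,0.9,0,0,0,0,1],[0,0.9,0,0,0,0,1],[0,0.9,0,0,0,0,1],[0,0.9,0,0,0,0,1],[0,0.9,0,0,0,0,1]]]'; python3 -m handwheel '[[[0,0.9,0,0,0,0,1],[0,0.9,0,0,0,0,1],[0,0.9,0,0,0,0,1],[0,0.9,0,0,0,0,1],[0,0.9,0,0,0,0,1],[0,0.9,0,0,0,0,1],[0,0.9,0,0,0,0,1],[0,0.9,0,0,0,0,1]]]';  python3 -m handwheel '[[[0,0.9,0,0,0,0,1],[0,0.9,0,0,0,0,1],[0,0.9,0,0,0,0,1],[0,0.9,0,0,0,0,1],[0,0.9,0,0,0,0,1],[0,0,0,0,0,0,1],[0,0,0,0,0,0,1],[0,0,0,0,0,0,1]]]'
```

```text
clock: 9.45
tcp_pos: [0.5449, -0.2945, 0.0965]
clock: 10.12
tcp_pos: [0.5449, -0.2945, 0.0965]
clock: 10.78
tcp_pos: [0.5449, -0.2945, 0.0965]
clock: 11.45
tcp_pos: [0.5449, -0.2945, 0.0965]
clock: 12.12
tcp_pos: [0.5449, -0.2945, 0.0966]
clock: 12.78
tcp_pos: [0.5454, -0.2949, 0.2122]
tcp_rot: [-3.141, 0.002, 2.905]
force: [-0.0, 0.2, -0.5]
opening: -0.0003
finger_force: 0.0
clock: 13.45
tcp_pos: [0.5702, -0.1131, 0.2094]
tcp_rot: [3.141, -0.003, 2.905]
force: [-0.5, -0.1, 0.4]
opening: -0.0
finger_force: 0.0
clock: 14.12
tcp_pos: [0.5701, 0.0666, 0.2095]
tcp_rot: [-3.141, -0.003, 2.905]
force: [-0.7, -0.1, 0.6]
opening: -0.0004
finger_force: 0.0
clock: 14.78
tcp_pos: [0.5705, 0.1777, 0.2101]
tcp_rot: [-3.14, -0.002, 2.905]
force: [0.2, -0.2, 0.5]
opening: 0.0002
finger_force: 0.0
```

```bash
python3 -m handwheel '[[[0,0.53,0,0,0,0,1],[0,0,-0.8,0,0,0,1],[0,0,-0.8,0,0,0,1],[0,0,-0.8,0,0,0,1],[0,0,-0.8,0,0,0,1],[0,0,-0.8,0,0,0,1],[0,0,-0.6,0,0,0,1],[0,0,0,0,0,0,1]]]'; python3 -m handwheel '[[[0,0,0,0,0,0,1],[0,0,0,0,0,0,1]]]'
```

```text
clock: 15.45
tcp_pos: [0.5688, 0.1902, 0.0928]
tcp_rot: [-3.139, -0.006, 2.903]
force: [-0.8, 0.1, 0.3]
opening: -0.0003
finger_force: 0.0
clock: 15.62
tcp_pos: [0.5718, 0.1911, 0.0974]
tcp_rot: [3.141, 0.001, 2.904]
force: [0.8, 0.2, 0.8]
opening: -0.0
finger_force: 0.0
```

```bash
python3 -m handwheel '[[[0,0,-0.3,0,0,0,1],[0,0,-0.3,0,0,0,1],[0,0,-0.15,0,0,0,1],[0,0,-0.15,0,0,0,1],[0,0,0,0,0,0,1],[0,0,0,0,0,0,1]]]'; python3 -m handwheel '[[[0,0,-0.1,0,0,0,1],[0,0,0,0,0,0,1],[0,0,0,0,0,0,1]]]'
```

```text
clock: 16.12
tcp_pos: [0.5717, 0.1913, 0.0748]
tcp_rot: [3.141, 0.001, 2.905]
force: [0.2, -0.8, 4.4]
opening: 0.0003
finger_force: 2.4
clock: 16.37
tcp_pos: [0.5718, 0.1913, 0.0745]
tcp_rot: [3.141, 0.003, 2.905]
force: [-4.9, -1.6, 17.4]
opening: -0.0
finger_force: 9.2
```

The button has bottomed out again. I'll retract and check the scene.

```bash
python3 -m handwheel '[[[0,0,0.8,0,0,0,1],[0,0,0.9,0,0,0,1],[0,0,0.9,0,0,0,1],[0,0,0.9,0,0,0,1],[0,0,0.9,0,0,0,1],[0,0,0.9,0,0,0,1],[0,0,0,0,0,0,1],[0,0,0,0,0,0,1]]]'; python3 -m handwheel '[[[0,0,0,0,0,0,1],[0,0,0,0,0,0,1],[0,0,0,0,0,0,1],[0,0,0,0,0,0,1]]]' | head -2
python3 - <<'E'
from h import *
p=eyes.capture("scene");w=cloud(p)
for l,c,h,r in(("btn",(.57,.19),.057,.035),("tap",(.54,-.29),.046,.035),("plain",(.523,-.22),.044,.032),("step",(.506,-.146),.044,.032)):
    q=w[(np.hypot(w[...,0]-c[0],w[...,1]-c[1])<r)&(w[...,2]>h)&(w[...,2]<.09)];print(l,len(q),q.mean(0).round(4))
print(workorder.hand_in())
E
```

```text
clock: 17.03
tcp_pos: [0.572, 0.1915, 0.2054]
tcp_rot: [3.14, 0.003, 2.905]
force: [0.9, -0.7, -0.9]
opening: 0.0001
finger_force: 0.0
clock: 17.37
tcp_pos: [0.5705, 0.1911, 0.2028]
btn 124 [0.5705 0.1905 0.061 ]
tap 60 [ 0.5449 -0.2933  0.049 ]
plain 327 [ 0.5233 -0.2201  0.0495]
step 82 [ 0.5084 -0.1467  0.0491]
the job is handed in; nothing more can be done
None
```

The job is handed in at about 17 s, though no verdict came back: I pressed the larger button fully twice (17–20 N at the stop), with the fingertips held about 28 mm above the tapered cap for over 3 s in between; a last picture shows the button up and the caps unmoved.

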